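Hardness check of a bearing ring with a sprung pen probe

TASK

Check the hardness of the steel ring that has the yellow spot: slide it over the upright shaft of the test stand, spot upward, right down onto the seat, and let go of it. Then take the pen probe out of its blue holder and hold it upright with its sprung tip on the yellow spot, pressing lightly so that the tip is pushed about half-way in. Finish while still holding the probe there, steady on the spot; leave the other ring alone.

Things in the scene. Friction and masses are not known exactly. Their poses are not given: they have to be found in the camera images.
- ring_mid (a point): centre (half-way up) of the steel ring with the yellow spot: plain ring, 56 mm outside diameter, 26 mm bore, 20 mm high, about 0.3 kg, lying flat and loose on the bench with the spot upward; z is its axis, x points from the axis to the spot
- spot (a point): centre of the yellow spot (12 mm across) painted on the top face of that ring, 20.5 mm from the ring's axis, level with the top face (10 mm above ring_mid); it moves and turns with the ring
- spare_mid (a point): centre (half-way up) of the other, equal steel ring without a spot (56 x 56 x 20 mm); to be left where it is
- stand: test stand fixed to the bench, place varies; origin under its centre. Grey square foot 90 x 90 x 12 mm, on it a dark round boss 48 mm diameter, 22 mm high, whose top is the seat, and in the middle an upright steel shaft
- seat (a point): centre of the stand's seat, on the shaft's axis, 34 mm above the bench. The shaft (23 mm diameter) rises 28 mm above this point, its last 7 mm tapered to 17 mm diameter. With the ring seated, ring_mid is 10 mm above this point and the shaft stands 8 mm out of the ring
- holder: blue holder block fixed to the bench, 70 x 70 x 75 mm high, place and yaw vary, origin under its centre, low screwed-down ears 8 mm high on two sides (110 mm over them); a 24 mm through hole down its middle carries the probe, whose shoulder rests on the block's top
- probe_grip (a point): point on the pen probe's axis where it is best gripped, 36 mm above its shoulder, 24 mm below its top end; z points up, away from the tip. Loose, about 0.12 kg, standing upright in the holder: black round grip 26 mm diameter, 60 mm long, orange band at the shoulder; below it an aluminium barrel 20 mm diameter, 40 mm long, then the tip. Lift it 63 mm or more to clear the holder
- tip_end (a point): end of the probe's sprung steel tip (rounded, 6.4 mm diameter): on the probe's axis, 99 mm below probe_grip with the tip fully out; it stands 23 mm out of the barrel
- probe_tip (a joint): how far the tip is pushed into the probe, m: 0 fully out, 0.012 fully in (stop). Spring: 1.5 N to start moving, then 0.5 N per mm (about 4.5 N half-way)
There are look-alikes about, which are no part of the job. What is shaped like the part that bears ring_mid but purple or turquoise is not meant.

How it is judged:
By the outcome, as a careful person would: the job done as asked, in the order asked, and still so for the second after the job is handed in, while the arm keeps its last pose, push and grip.
It also fails if it takes over 64 s, if anything falls off the work surface, if the arm or the gripper's body presses on something with over 40 N, if the wrist force passes 120 N, or if a joint passes its speed limit or range.

ROBOT

A 7-joint arm with a two-finger parallel gripper is mounted at the origin on a cart in front of the work surface, level with it; the furniture and walls round the work are solid. World frame = base frame: x ahead of the robot, y to its left, z up, the work surface at z = 0. Lengths are in mm, angles in degrees, forces in N, time in s.
With the tool pointing down it reaches from about 425 to 1025 mm from the base axis. Payload 3.6 kg.
Tool frame: the origin (TCP) lies at the very end of the fingers, on their centre line; the grasp point (between the pads) lies 19 mm behind it; z points along the fingers, y is the direction in which the jaws open and shut (so a half turn about z gives the same grasp; the last joint's range is limited). The gripper opens to 85 mm and grips with 20 to 120 N. Pads are 22 mm wide; open, the fingers measure 114 mm over their backs; the gripper's body (76 mm by 85 mm) begins 54 mm behind the grasp point. The pads swing forward as they close: fully open they stand 13 mm farther back than shut.
Start: joints at [68.383, 33.873, 2.773, 92.16, -1.908, 54.013, -1.931], TCP at [203.005, -696.002, 202.002] pointing down, gripper open.
Joint ranges: [-153.93, 153.93], [-27.13, 128.08], [-72.61, 78.16], [10.71, 143.7], [-87.88, 267.88], [4.46, 118.87], [-176.78, 176.78]. Speed limits (degrees/s): [147.25, 147.25, 180, 180, 180, 180, 180].

INTERFACE

Orientations are given as [roll, pitch, yaw] about the fixed x, y, z axes, in that order (R = Rz(yaw) Ry(pitch) Rx(roll)).
In Python, from station import env gives the robot as it stands.
- The arm moves only by the tool arm_command, never from a script. Its argument "moves" is one flat list of numbers, 7 for each row, row after row: the gripper's target within -1 to 1 (shut at 1, half-way at 0, fully open at -1), then the shift along the tool's x, y, z in mm, then the turn, a rotation vector about the tool's x, y, z in degrees. A call has 1 to 12 rows; each row shifts and turns the commanded pose from where the row before left it, along the tool's axes as they then stand; what a row does not reach is not made up. A row lasts 1/12 s, in which the tool goes at most 41.7 mm and 7.16 degrees, less where a joint would pass 70% of its speed; a pose out of reach is approached as far as the arm can. A call is refused whole if a number of a shift passes 41.7 or a number of a turn 7.16, either way. A call with a gripper value outside its range is refused whole. The fingers move at their own pace and stop on an object; the grip force is fixed at half the most. Time passes only in rows, so rows that do not move let the fingers close. It gives the time, the measured TCP pose, the force and the opening at its end, in the units of the state.
- env.state(): the state, without advancing time (a new reading comes with each control period).
- env.camera(name): name is "scene" or "top"; returns a dict with "image" (480x640x3 uint8, blue, green, red), "z_map" (480x640 float32, mm along the optical axis (not along the pixel's ray), 0 where there is no reading), "fovy" (degrees; the focal length in pixels is half the picture's height over the tangent of half this angle, whatever the lens; pixels are square), "cx", "cy" (the principal point, pixels), "position" and "orientation" of the camera in the world. Camera axes: x right, y down, z forward; pixel columns grow to the right and rows downward; lengths in mm; the calibration is good to about 2 mm. A picture is of the moment at which its call begins.
- env.close_job(): hands the job in, once; it reports no verdict.
The state is a dict: "time_s": time; "q": joint angles; "qd": joint speeds; "joint_efforts": joint torques, N m; "tcp_pos": TCP position; "orientation": TCP orientation; "contact_force": force on the tool from outside, world axes, zero at the start; "torque": the same for the moment, N m; "grip_width": opening from 0.0 (shut) to 1.0 (fully open).
Only numpy, scipy, OpenCV 4.12 (cv2) and the standard library are available. Lean on these libraries where they do the work, as an engineer would, in place of code of your own. Each camera call takes 0.05 s, during which the arm holds its last target. There are 200 camera calls.

## Working session

There is one attempt and no reset: what is moved stays moved. The work goes in short steps, Python scripts to look and compute and a tool call to move; the robot and the scene stay as the last step left them, time stands still between calls to the robot, and variables do not carry over. Pictures are saved under pics/ and viewed, about 8 in all and at most 12, crops included, and the job is handed in when it is done.

Besides the shell and the picture viewer there is one more tool, called after ">>>" in YAML: its name, and indented under it one key for each argument. arm_command: Moves the arm, as the interface text tells. Its arguments: {"type":"object","properties":{"moves":{"type":"array","items":{"type":"number"}}},"required":["moves"]}

```bash
ls; mkdir -p pics; cat > h.py <<'E'
import numpy as np,cv2
from scipy.spatial.transform import Rotation as R
from station import env
np.set_printoptions(precision=2,suppress=True)
def snap(n):
    c=env.camera(n); cv2.imwrite(f'pics/{n}_{env.state()["time_s"]:.2f}.png',c['image']); np.savez(f'pics/{n}.npz',**c); return c
def load(n): return dict(np.load(f'pics/{n}.npz'))
def rot(c):
    o=np.array(c['orientation'],float); return o if o.shape==(3,3) else R.from_euler('xyz',o,degrees=True).as_matrix()
def cloud(c):
    f=240/np.tan(np.radians(float(c['fovy'])/2)); v,u=np.mgrid[0:480,0:640]; z=c['z_map']
    p=np.stack([(u-c['cx'])/f*z,(v-c['cy'])/f*z,z],-1)
    return p@rot(c).T+np.array(c['position'])
def at_z(c,u,v,zw):
    f=240/np.tan(np.radians(float(c['fovy'])/2)); d=rot(c)@np.array([(u-c['cx'])/f,(v-c['cy'])/f,1]); p=np.array(c['position'])
    return p+d*(zw-p[2])/d[2]
E
python3 - <<'E'
from h import *
for n in('scene','top'):
    c=snap(n); print(n,c['fovy'],c['cx'],c['cy'],c['position'],c['orientation'])
print(env.state())
E
ls pics
```

```text
pics
scene 50.15266016999332 320.8284805211698 248.93083032541327 [ -1.01 425.54 774.34] [-132.86   -0.06 -128.31]
top 48.3548917980023 319.4397624309457 246.47119148175025 [ 410.58  -55.71 1231.48] [-171.6     1.64  -89.03]
{'time_s': 0.1, 'q': array([68.38, 33.92,  2.77, 92.23, -1.91, 54.01, -1.93]), 'qd': array([-0.06, -0.05, -0.1 , -0.29, -0.06, -0.01, -0.05]), 'joint_efforts': array([  0.  , -55.  ,   1.55, -19.88,   0.01,   0.  ,  -0.  ]), 'tcp_pos': array([ 202.76, -695.23,  200.97]), 'orientation': array([-179.89,    0.01,   16.26]), 'contact_force': array([0.52, 0.23, 0.21]), 'torque': array([-0.03,  0.02, -0.05]), 'grip_width': 1.0022371502806395}
scene.npz
scene_0.05.png
top.npz
top_0.10.png
```

View pics/scene_0.05.png

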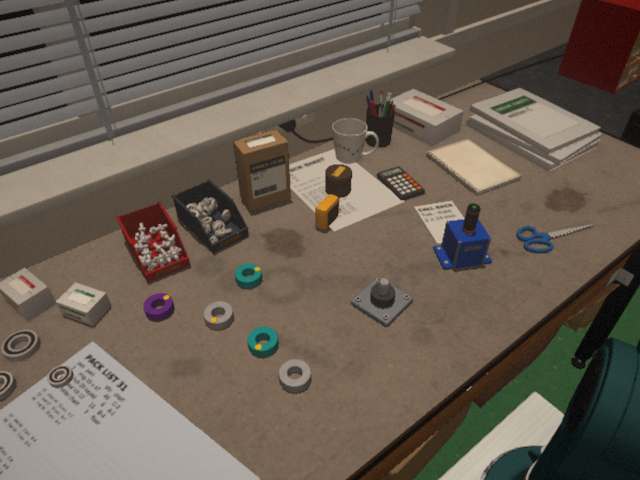

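View pics/top_0.10.png

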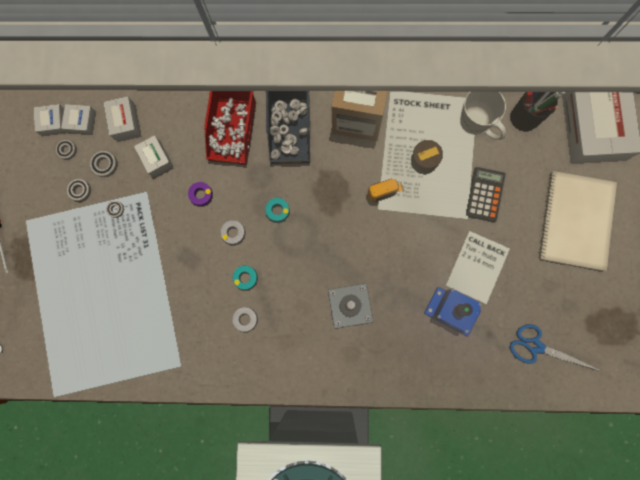

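Candidates for the ring are: grey with spot at scene (218,315) / top (232,233); turquoise at scene (248,276) and (263,342); purple at scene (158,307); plain grey spare at scene (294,376) / top (244,319). I choose grey with spot, top (232,233). The stand is at top (350,305) and the probe and blue holder at top (455,311). Next is a close crop, plus measurements.

```bash
cat > m.py <<'E'
from h import *
from scipy.optimize import least_squares
t=load('top'); s=load('scene')
def crop(c,u0,v0,w,h,k): return cv2.resize(c['image'][v0:v0+h,u0:u0+w],None,fx=k,fy=k,interpolation=cv2.INTER_CUBIC)
a=crop(t,182,203,100,75,4);b=crop(s,180,283,100,75,4);d=crop(t,310,268,100,75,4);e=crop(t,415,275,100,75,4)
cv2.imwrite('pics/crop1.png',np.vstack([np.hstack([a,b]),np.hstack([d,e])]))
for n,c in(('top',t),('scene',s)):
    P=cloud(c); hsv=cv2.cvtColor(c['image'],cv2.COLOR_BGR2HSV)
    def reg(u,v,r): m=np.zeros((480,640),bool); m[v-r:v+r+1,u-r:u+r+1]=1; return m&(c['z_map']>0)
    uv={'top':[(232,233),(244,319),(350,305),(457,311)],'scene':[(218,315),(294,376),(382,295),(465,240)]}[n]
    for nm,(u,v),(lo,hi) in zip(['ring','spare','boss','block'],uv,[(15,25),(15,25),(29,40),(68,80)]):
        m=reg(u,v,18 if nm!='block' else 30)
        p=P[m&(P[...,2]>lo)&(P[...,2]<hi)]
        (cc),sz,an=cv2.minAreaRect(p[:,:2].astype(np.float32))
        print(n,nm,len(p),'med z',np.median(p[:,2]),'mean',p.mean(0),'rect',cc,sz,an, 'circ',cv2.minEnclosingCircle(p[:,:2].astype(np.float32)))
    m=reg(*uv[0],16)&(hsv[...,0]>15)&(hsv[...,0]<35)&(hsv[...,1]>150)&(hsv[...,2]>100)
    v,u=np.nonzero(m); print(n,'spot px',u.mean(),v.mean(),len(u),at_z(c,u.mean(),v.mean(),20))
    u,v=uv[3]; m=reg(u,v-5,35); q=P[m&(P[...,2]>120)&(P[...,2]<150)]; print('probe top',len(q),q.mean(0) if len(q) else 0,q[:,2].max() if len(q) else 0)
    u,v=uv[2]; m=reg(u,v-5,20); q=P[m&(P[...,2]>55)&(P[...,2]<75)]; print('shaft',len(q),q.mean(0) if len(q) else 0)
E
python3 m.py
```

```text
top ring 352 med z 20.306584845970747 mean [620.98 184.21  20.31] rect (620.5029296875, 184.152587890625) (54.362422943115234, 54.46059799194336) 31.365503311157227 circ ((621.0044555664062, 184.4957275390625), 28.212448120117188)
top spare 366 med z 20.38588947786593 mean [421.66 148.98  20.33] rect (421.56146240234375, 149.32260131835938) (53.87041091918945, 54.745994567871094) 3.135854959487915 circ ((421.7236328125, 149.106689453125), 27.74650764465332)
top boss 267 med z 34.51692771027797 mean [455.98 -89.13  34.58] rect (456.2756042480469, -89.7391128540039) (45.35474395751953, 45.80991744995117) 45.4196662902832 circ ((456.60052490234375, -89.40674591064453), 23.82670021057129)
top block 888 med z 75.46242464314889 mean [ 446.78 -318.24   75.37] rect (447.585205078125, -320.7007141113281) (71.82914733886719, 71.48448181152344) 62.42725372314453 circ ((447.721923828125, -320.2107238769531), 49.59410095214844)
top spot px 224.6 236.6 15 [609.31 201.6   20.  ]
probe top 147 [ 447.4  -319.14  134.42] 140.97269291095927
shaft 82 [456.06 -89.41  60.55]
scene ring 463 med z 20.209734
[... 363 characters left out ...]
.64156723022461 circ ((421.21307373046875, 149.4449462890625), 28.358747482299805)
scene boss 269 med z 34.57352003192841 mean [450.81 -83.6   34.37] rect (453.63311767578125, -86.49069213867188) (46.66084289550781, 43.35481262207031) 36.91699981689453 circ ((454.7679748535156, -88.43314361572266), 24.287160873413086)
scene block 694 med z 75.62412762506597 mean [ 441.93 -311.69   75.08] rect (447.92852783203125, -319.66156005859375) (73.0859146118164, 75.02935028076172) 62.66118621826172 circ ((446.66552734375, -319.5104064941406), 48.99607467651367)
scene spot px 213.5 319.5 26 [608.26 200.78  20.  ]
probe top 155 [ 444.8  -316.15  131.88] 138.24946901837598
shaft 90 [454.02 -87.05  60.66]
```

View pics/crop1.png

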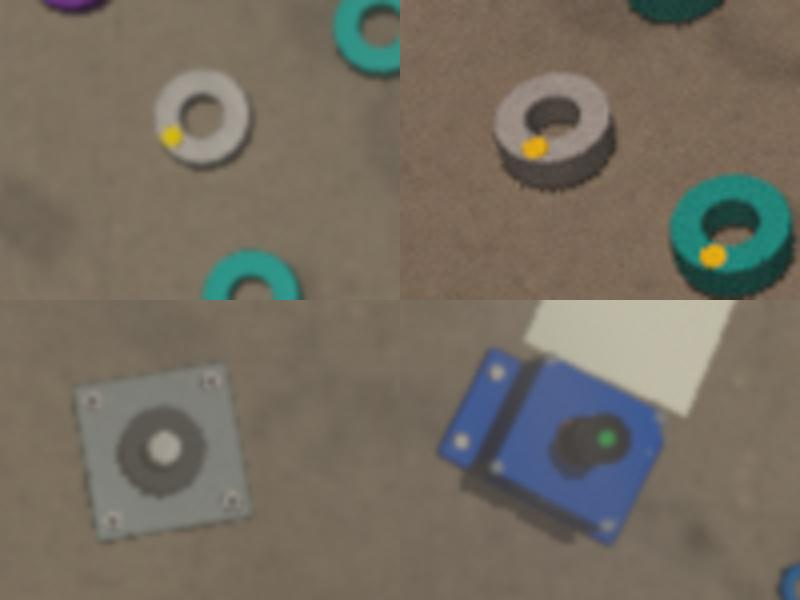

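The crop shows the grey ring with the yellow spot at crop (172,136), so the choice is confirmed. It also shows the stand's shaft and the black probe in the blue holder. In both cameras the ring is at about (620.7,184.8) with its top at 20.3, the stand is at (456,-89.4) and the holder at (447.6,-320). The heights and sizes match the description. I'll turn the tool to yaw 0 and travel over.

>>> arm_command:
  moves: [-1,0,0,0,0,0,5.42,-1,0,0,0,0,0,5.42,-1,0,0,0,0,0,5.42,-1,17,-36,0,0,0,0,-1,17,-36,0,0,0,0,-1,17,-36,0,0,0,0,-1,17,-36,0,0,0,0,-1,17,-36,0,0,0,0,-1,17,-36,0,0,0,0,-1,17,-36,0,0,0,0,-1,17,-36,0,0,0,0,-1,17,-36,0,0,0,0]

```text
time_s: 1.1
tcp_pos: [356.2, -369.9, 201.8]
orientation: [-180.0, 0.0, -0.0]
contact_force: [0.7, -0.2, -0.8]
grip_width: 1.002
```

>>> arm_command:
  moves: [-1,17.6,-37,0,0,0,0,-1,17.6,-37,0,0,0,0,-1,17.6,-37,0,0,0,0,-1,17.6,-37,0,0,0,0,-1,17.6,-37,0,0,0,0,-1,17.6,-37,0,0,0,0,-1,17.6,-37,0,0,0,0,-1,17.6,-37,0,0,0,0,-1,17.6,-37,0,0,0,0,-1,17.6,-37,0,0,0,0,-1,17.6,-37,0,0,0,0,-1,17.6,-37,0,0,0,0]

```text
time_s: 2.1
tcp_pos: [567.3, 73.9, 201.7]
orientation: [180.0, 0.0, 0.0]
contact_force: [0.5, -0.0, -0.2]
grip_width: 0.998
```

>>> arm_command:
  moves: [-1,13.4,-27.8,0,0,0,0,-1,13.4,-27.8,0,0,0,0,-1,13.4,-27.8,0,0,0,0,-1,13.4,-27.8,0,0,0,0,-1,0,0,30,0,0,0,-1,0,0,30,0,0,0,-1,0,0,30,0,0,0,-1,0,0,30,0,0,0,-1,0,0,30,0,0,0,-1,0,0,20,0,0,0,-1,0,0,10,0,0,0,-1,0,0,0,0,0,0]

```text
time_s: 3.1
tcp_pos: [618.6, 182.5, 19.2]
orientation: [179.9, 0.3, 0.0]
contact_force: [-1.0, -0.3, -0.4]
grip_width: 0.997
```

```bash
python3 - <<'E'
from h import *
c=snap('scene'); t=snap('top'); s=env.state(); print(s['tcp_pos'],s['contact_force'])
a=cv2.resize(c['image'][225:375,118:318],None,fx=3,fy=3,interpolation=cv2.INTER_CUBIC); cv2.imwrite('pics/c2.png',a)
E
```

```text
[621.2  183.34  22.35] [ 0.42 -0.57  0.69]
```

View pics/c2.png

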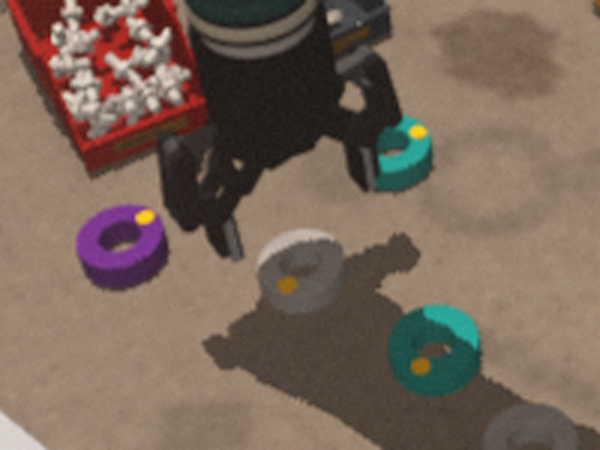

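The picture shows the open fingers straddling the ring, spot at crop (287,285), with nothing touching. I'll go down and close.

>>> arm_command:
  moves: [-1,0,-1.3,10,0,0,0,-1,0,0,8,0,0,0,-1,0,0,3,0,0,0,-1,0,0,0,0,0,0,-1,0,0,0,0,0,0]

```text
time_s: 3.62
tcp_pos: [620.7, 184.5, 1.0]
orientation: [180.0, 0.0, 0.0]
contact_force: [-0.1, 0.1, -1.1]
grip_width: 1.001
```

>>> arm_command:
  moves: [1,0,0,0,0,0,0,1,0,0,0,0,0,0,1,0,0,0,0,0,0,1,0,0,0,0,0,0,1,0,0,0,0,0,0,1,0,0,0,0,0,0,1,0,0,0,0,0,0,1,0,0,0,0,0,0]

```text
time_s: 4.28
tcp_pos: [620.8, 184.5, 1.0]
orientation: [180.0, 0.0, 0.0]
contact_force: [0.2, 0.9, -0.4]
grip_width: -0.003
```

```bash
python3 - <<'E'
from h import *
c=snap('scene'); t=snap('top'); s=env.state(); print(s['tcp_pos'],s['contact_force'],s['grip_width'])
a=cv2.resize(c['image'][225:375,118:318],None,fx=3,fy=3,interpolation=cv2.INTER_CUBIC); cv2.imwrite('pics/c3.png',a)
E
```

```text
[620.78 184.52   0.99] [ 0.19 -0.72  0.11] 0.0024750115365298566
```

View pics/c3.png

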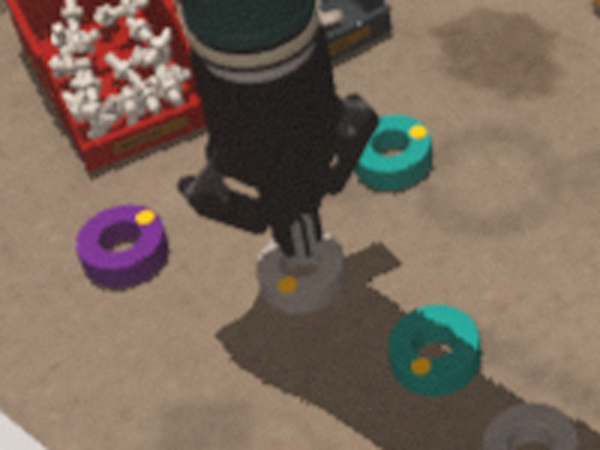

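```bash
python3 - <<'E'
from h import *
c=load('scene'); P=cloud(c)
for v in range(290,330,2):
    print(v,' '.join('%d,%d,%d'%tuple(P[v,u]) for u in range(204,234,4)))
E
python3 m.py | grep -E 'ring|spot'
```

```text
290 625,199,86 607,199,101 603,193,100 618,180,79 610,176,83 609,168,79 674,132,0 667,127,1
292 621,202,85 610,198,93 604,193,94 617,181,75 607,177,81 610,168,72 668,136,1 662,130,1
294 616,204,86 614,198,83 608,193,85 609,185,79 609,177,74 670,144,0 664,138,0 656,133,3
296 609,208,90 613,199,80 607,194,82 607,186,77 609,178,69 664,147,0 659,141,0 655,134,0
298 608,209,85 616,199,72 608,194,76 611,186,67 610,179,63 614,169,53 655,144,0 647,138,2
300 605,211,84 625,196,56 614,193,64 608,188,66 610,179,58 614,170,48 649,147,1 645,140,0
302 609,210,75 628,196,48 614,194,59 609,188,60 608,181,55 613,171,43 646,149,0 640,143,0
304 669,190,1 665,183,0 611,195,57 608,189,55 609,181,49 611,173,41 623,159,21 636,145,0
306 666,192,0 644,192,19 612,196,52 611,189,47 608,182,45 623,168,21 621,161,18 631,148,0
308 660,195,1 637,195,22 614,196,44 611,189,41 609,183,39 619,171,21 614,165,21 625,152,2
310 641,202,17 634,197,21 633,190,15 613,190,35 631,175,7 618,172,17 611,167,20 608,160,17
312 635,205,19 629,200,22 632,191,12 634,182,4 633,175,0 620,172,9 608,169,18 605,162,16
314 632,207,18 626,20
[... 607 characters left out ...]
 616,219,1 612,213,0 607,207,0 600,202,3 594,197,5 594,189,0 588,183,0 584,177,0
top ring 133 med z 19.92971066753762 mean [604.81 180.27  19.85] rect (604.0997314453125, 179.99232482910156) (19.59967803955078, 51.49361801147461) 14.782937049865723 circ ((612.0772094726562, 182.09751892089844), 25.747112274169922)
top spot px 224.83333333333334 237.66666666666666 6 [606.82 200.95  20.  ]
scene ring 364 med z 20.056399108760104 mean [613.71 188.49  19.85] rect (617.1157836914062, 186.80831909179688) (54.8681526184082, 48.57594680786133) 65.59833526611328 circ ((620.5870971679688, 185.40634155273438), 28.585094451904297)
scene spot px 213.45833333333334 319.4583333333333 24 [608.4 200.8  20. ]
```

The fingers shut above the ring: the depth picture puts their tips at z≈33 while the reported TCP z is 1. The ring itself has not moved (spot still at 608,201). I trust the camera here, because bench = 0 and ring top = 20 both agree. I'll open and measure where the tips are.

>>> arm_command:
  moves: [-1,0,0,0,0,0,0,-1,0,0,0,0,0,0,-1,0,0,0,0,0,0,-1,0,0,0,0,0,0,-1,0,0,0,0,0,0,-1,0,0,0,0,0,0,-1,0,0,0,0,0,0,-1,0,0,0,0,0,0]

```text
time_s: 5.05
tcp_pos: [620.8, 184.5, 1.0]
orientation: [180.0, 0.0, -0.0]
contact_force: [-0.3, -0.2, -0.0]
grip_width: 1.003
```

```bash
cat > tips.py <<'E'
from h import *
for n in('scene','top'):
    c=snap(n); P=cloud(c); s=env.state(); T=s['tcp_pos']
    m=(c['z_map']>0)&(abs(P[...,0]-T[0])<25)&(abs(P[...,1]-T[1])<70)&(P[...,2]>24)&(P[...,2]<T[2]+120)
    # dark (gripper) points only, binned in y
    q=P[m]
    print(n,T,s['grip_width'])
    for y in range(-70,70,10):
        k=q[(q[:,1]-T[1]>=y)&(q[:,1]-T[1]<y+10)]
        if len(k)>5: print(y,len(k),'zlow',np.percentile(k[:,2],[1,5]),'x',np.percentile(k[k[:,2]<k[:,2].min()+25][:,0]-T[0],[5,95]))
E
python3 tips.py
```

```text
scene [620.75 184.53   0.98] 0.996454190167465
-70 97 zlow [89.   91.58] x [-14.09   9.24]
-60 87 zlow [52.76 58.24] x [-9.29 -5.31]
-50 157 zlow [43.97 47.97] x [-12.11   8.82]
-40 43 zlow [ 99.72 105.21] x [-17.98  -0.73]
-30 21 zlow [107.11 108.68] x [-18.36 -14.1 ]
-20 25 zlow [103.45 104.  ] x [-12.19  -8.98]
-10 34 zlow [105.15 105.89] x [-11.56  -9.01]
0 27 zlow [ 44.47 102.53] x [15.98 15.98]
10 14 zlow [34.32 75.39] x [-17.39 -17.39]
20 33 zlow [104.32 105.29] x [-18.17   8.39]
30 118 zlow [94.39 96.07] x [-17.8  14.2]
40 183 zlow [48.14 52.01] x [-12.48  -5.67]
50 105 zlow [51.15 55.47] x [-7.8   6.31]
60 89 zlow [90.93 92.9 ] x [-13.62   6.46]
top [620.79 184.53   1.  ] 0.9979414067830992
-70 9 zlow [99.06 99.22] x [-13.41 -11.55]
-60 22 zlow [46.46 47.99] x [-9.05 -6.85]
-50 45 zlow [56.35 59.93] x [-11.18 -10.82]
-40 31 zlow [101.01 103.84] x [-17.2   15.26]
```

Whole gripper sits about 31 mm higher than reported: open tips at 45, body underside at 104 against an expected 74, and the tip difference between open and shut is 12 as specified. The x and y readings agree with the camera. I'll work with true z = reported + 31 and go down gradually, watching the force.

>>> arm_command:
  moves: [-1,0,0,7,0,0,0,-1,0,0,7,0,0,0,-1,0,0,6,0,0,0,-1,0,0,0,0,0,0,-1,0,0,0,0,0,0]

```text
time_s: 5.57
tcp_pos: [620.0, 184.3, -20.0]
orientation: [180.0, 0.1, 0.0]
contact_force: [0.4, -0.2, 1.1]
grip_width: 1.0
```

```bash
python3 tips.py | grep -E 'scene|top|^(-60|-50|-10|0|40|50) '
```

```text
scene [620.47 184.4  -19.52] 0.9991660883108826
-60 89 zlow [29.27 34.58] x [-10.86  -6.2 ]
-50 144 zlow [24.85 27.84] x [-11.98   8.99]
-10 28 zlow [82.72 85.26] x [-13.09  -9.21]
0 26 zlow [81.86 83.83] x [-13.2   -9.19]
40 179 zlow [25.97 31.99] x [-12.92  -6.26]
50 105 zlow [32.66 34.59] x [-9.52  5.33]
top [620.73 184.52 -19.2 ] 0.998930115687453
-60 23 zlow [31.13 32.99] x [-11.48  -7.22]
-50 41 zlow [32.02 42.81] x [-11.44 -10.84]
```

>>> arm_command:
  moves: [-1,0,0,5,0,0,0,-1,0,0,4,0,0,0,-1,0,0,0,0,0,0,-1,0,0,0,0,0,0,1,0,0,0,0,0,0,1,0,0,0,0,0,0,1,0,0,0,0,0,0,1,0,0,0,0,0,0,1,0,0,0,0,0,0,1,0,0,0,0,0,0]

```text
time_s: 6.5
tcp_pos: [621.3, 184.8, -27.4]
orientation: [-180.0, -0.1, 0.0]
contact_force: [-0.4, 0.7, 5.0]
grip_width: 0.622
```

>>> arm_command:
  moves: [1,0,0,0,0,0,0,1,0,0,-5,0,0,0,1,0,0,-15,0,0,0,1,0,0,-25,0,0,0,1,0,0,-25,0,0,0,1,0,0,-25,0,0,0,1,0,0,-25,0,0,0,1,0,0,0,0,0,0,1,0,0,0,0,0,0]

```text
time_s: 7.25
tcp_pos: [621.6, 184.6, 94.0]
orientation: [-179.9, -0.2, -0.0]
contact_force: [-0.2, -0.1, -2.0]
grip_width: 0.621
```

```bash
python3 - <<'E'
from h import *
c=snap('scene'); t=snap('top'); s=env.state(); print(s['tcp_pos'],s['contact_force'],s['grip_width'])
a=cv2.resize(c['image'][180:330,118:318],None,fx=3,fy=3,interpolation=cv2.INTER_CUBIC); cv2.imwrite('pics/c4.png',a)
E
```

```text
[619.49 183.92  91.3 ] [ 0.54 -0.82 -2.92] 0.6190729835849991
```

View pics/c4.png

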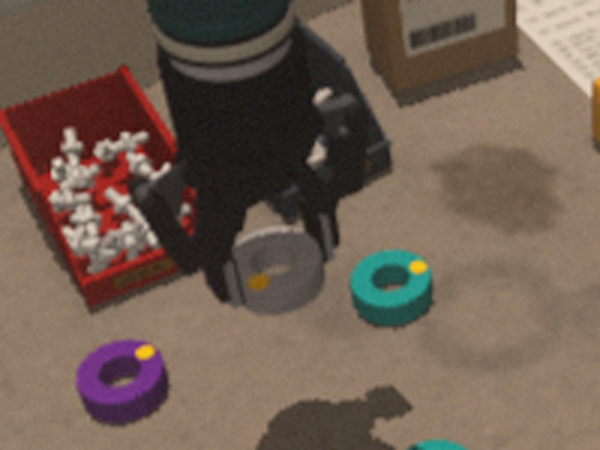

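The ring is held flat, spot up at crop (259,282). I'll carry it to above the stand.

>>> arm_command:
  moves: [1,-10,17,0,0,0,0,1,-20,33,0,0,0,0,1,-20,33,0,0,0,0,1,-20,33,0,0,0,0,1,-20,33,0,0,0,0,1,-20,33,0,0,0,0,1,-20,33,0,0,0,0,1,-20,33,0,0,0,0,1,-14,26,0,0,0,0,1,0,0,0,0,0,0,1,0,0,0,0,0,0,1,0,0,0,0,0,0]

```text
time_s: 8.35
tcp_pos: [456.6, -89.1, 91.3]
orientation: [-180.0, 0.1, -0.0]
contact_force: [0.4, 0.3, -2.5]
grip_width: 0.622
```

```bash
cat > held.py <<'E'
from h import *
s=env.state(); T=s['tcp_pos']; print(T,s['contact_force'],s['grip_width'])
zt=T[2]+47.5
for n in('scene','top'):
    c=snap(n); P=cloud(c); hsv=cv2.cvtColor(c['image'],cv2.COLOR_BGR2HSV)
    m=(c['z_map']>0)&(np.hypot(P[...,0]-T[0],P[...,1]-T[1])<35)&(abs(P[...,2]-zt)<6)
    y=(hsv[...,0]>12)&(hsv[...,0]<35)&(hsv[...,1]>120)
    v,u=np.nonzero(m&y); print(n,'top face',m.sum(),P[m].mean(0) if m.any() else 0, 'spot',len(u),P[m&y].mean(0)-T if len(u) else 0)
    if m.any():
        p=P[m]; print(' x-range',np.percentile(p[:,0]-T[0],[1,99]),'y',np.percentile(p[:,1]-T[1],[1,99]),'z',np.percentile(p[:,2],[5,50,95]))
    # points round the axis well below: shaft / boss
    m2=(c['z_map']>0)&(np.hypot(P[...,0]-456,P[...,1]+89)<25)&(P[...,2]>29)&(P[...,2]<66); print(' stand pts',m2.sum(),P[m2].mean(0) if m2.any() else 0)
E
python3 held.py
```

```text
[456.58 -89.12  91.3 ] [ 0.43  0.26 -2.49] 0.6224791881091071
scene top face 390 [447.91 -93.09 138.65] spot 29 [-12.9   15.53  48.3 ]
 x-range [-27.43  18.2 ] y [-31.31  32.48] z [133.6  139.04 142.37]
 stand pts 429 [451.59 -84.21  42.03]
top top face 0 0 spot 0 0
 stand pts 0 0
```

>>> arm_command:
  moves: [1,-0.4,0.3,12,0,0,0,1,0,0,20,0,0,0,1,0,0,13,0,0,0,1,0,0,6,0,0,0,1,0,0,3,0,0,0,1,0,0,3,0,0,0,1,0,0,3,0,0,0,1,0,0,0,0,0,0,1,0,0,0,0,0,0]

```text
time_s: 9.2
tcp_pos: [456.7, -89.8, 32.3]
orientation: [180.0, -0.0, 0.0]
contact_force: [0.3, -0.3, -2.0]
grip_width: 0.621
```

>>> arm_command:
  moves: [1,0,0,2,0,0,0,1,0,0,2,0,0,0,1,0,0,2,0,0,0,1,0,0,0,0,0,0,1,0,0,0,0,0,0]

```text
time_s: 9.62
tcp_pos: [456.3, -89.8, 25.9]
orientation: [180.0, 0.0, -0.0]
contact_force: [-0.9, 0.4, -2.2]
grip_width: 0.621
```

>>> arm_command:
  moves: [1,0,0,2,0,0,0,1,0,0,1,0,0,0,1,0,0,0,0,0,0,1,0,0,0,0,0,0]

```text
time_s: 9.95
tcp_pos: [456.3, -89.8, 22.9]
orientation: [-180.0, 0.0, 0.0]
contact_force: [-0.6, -0.7, -1.9]
grip_width: 0.619
```

No contact past the taper, so the ring is on the shaft. Continuing down.

>>> arm_command:
  moves: [1,0,0,2,0,0,0,1,0,0,2,0,0,0,1,0,0,2,0,0,0,1,0,0,2,0,0,0,1,0,0,2,0,0,0,1,0,0,2,0,0,0,1,0,0,1,0,0,0,1,0,0,1,0,0,0,1,0,0,0,0,0,0]

```text
time_s: 10.7
tcp_pos: [456.3, -89.8, 8.8]
orientation: [-180.0, 0.0, 0.0]
contact_force: [0.7, 0.3, -2.2]
grip_width: 0.62
```

>>> arm_command:
  moves: [1,0,0,1,0,0,0,1,0,0,1,0,0,0,1,0,0,0.5,0,0,0,1,0,0,0,0,0,0]

```text
time_s: 11.03
tcp_pos: [456.4, -89.8, 6.6]
orientation: [180.0, -0.0, 0.0]
contact_force: [0.2, 0.2, -1.3]
grip_width: 0.622
```

>>> arm_command:
  moves: [1,0,0,0.5,0,0,0,1,0,0,0.3,0,0,0,1,0,0,0,0,0,0]

```text
time_s: 11.28
tcp_pos: [456.4, -89.8, 6.5]
orientation: [180.0, -0.0, 0.0]
contact_force: [-0.9, 0.5, 8.9]
grip_width: 0.62
```

Seated: the force rose by about 11 N at z 6.5, as predicted. Now I release, rise and look.

>>> arm_command:
  moves: [-1,0,0,0,0,0,0,-1,0,0,0,0,0,0,-1,0,0,0,0,0,0,-1,0,0,0,0,0,0,-1,0,0,0,0,0,0,-1,0,0,-10,0,0,0,-1,0,0,-30,0,0,0,-1,0,0,-40,0,0,0,-1,0,0,-40,0,0,0,-1,0,0,-40,0,0,0,-1,0,0,0,0,0,0]

```text
time_s: 12.2
tcp_pos: [461.2, -90.4, 173.0]
orientation: [179.9, -0.8, -0.0]
contact_force: [0.3, 0.6, 0.3]
grip_width: 1.001
```

>>> arm_command:
  moves: [-1,0,20,0,0,0,0,-1,-1,38,0,0,0,0,-1,-1,38,0,0,0,0,-1,-1,38,0,0,0,0,-1,-1,38,0,0,0,0,-1,-2,38,0,0,0,0,-1,-2,20,0,0,0,0,-1,0,0,0,0,0,0,-1,0,0,0,0,0,0]

```text
time_s: 12.95
tcp_pos: [447.5, -321.1, 166.0]
orientation: [180.0, 0.0, -0.2]
contact_force: [0.2, 0.9, -0.2]
grip_width: 1.001
```

```bash
cat > ring.py <<'E'
from h import *
print(env.state()['tcp_pos'],env.state()['grip_width'])
for n in('scene','top'):
    c=snap(n); P=cloud(c); hsv=cv2.cvtColor(c['image'],cv2.COLOR_BGR2HSV)
    r=np.hypot(P[...,0]-456,P[...,1]+89)
    m=(c['z_map']>0)&(r<33)&(P[...,2]>49)&(P[...,2]<59)
    y=(c['z_map']>0)&(r<40)&(P[...,2]>40)&(hsv[...,0]>12)&(hsv[...,0]<35)&(hsv[...,1]>120)
    v,u=np.nonzero(y)
    print(n,m.sum(),'face',P[m].mean(0) if m.any() else 0,'rect',cv2.minAreaRect(P[m][:,:2].astype(np.float32)) if m.sum()>5 else 0,'zmed',np.median(P[m][:,2]) if m.any() else 0,'spot',len(u),P[y].mean(0) if len(u) else 0, at_z(c,u.mean(),v.mean(),54) if len(u) else 0)
    k=(c['z_map']>0)&(r<12)&(P[...,2]>59)&(P[...,2]<66); print('  shaft top',k.sum(),P[k].mean(0) if k.any() else 0)
a=load('scene')['image']; b=load('top')['image']
cv2.imwrite('pics/c5.png',np.hstack([cv2.resize(a[245:345,320:453],(399,300),interpolation=cv2.INTER_CUBIC),cv2.resize(b[255:355,285:418],(399,300),interpolation=cv2.INTER_CUBIC)]))
E
python3 ring.py
```

```text
[ 447.49 -321.06  165.98] 1.000586773665452
scene 449 face [453.93 -87.61  54.47] rect ((455.9800720214844, -89.75151062011719), (55.08456039428711, 55.4779167175293), 58.874427795410156) zmed 54.67092459684227 spot 29 [444.1  -74.54  55.16] [444.81 -75.34  54.  ]
  shaft top 62 [454.72 -88.31  61.96]
top 414 face [456.61 -90.63  54.44] rect ((456.6607971191406, -90.32728576660156), (54.54561996459961, 52.70921325683594), 0.3499912917613983) zmed 54.516398966875954 spot 22 [444.27 -73.96  55.57] [444.32 -73.98  54.  ]
  shaft top 54 [455.77 -89.1   62.16]
```

View pics/c5.png

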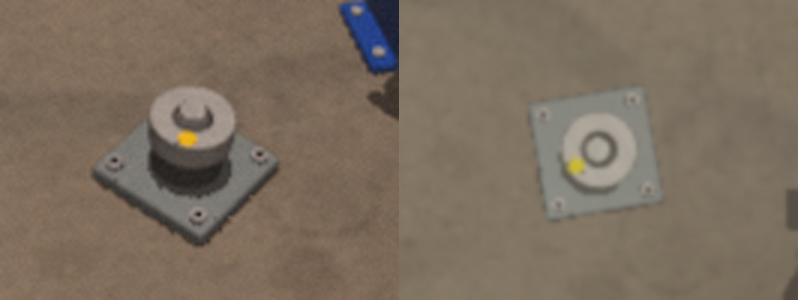

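Both views show the ring seated: top face at z 54.5 (expected 54), shaft top at 62, spot at about (444.3,-74.3), crop (187,139) / (576,165). I go down on the probe next, with its grip point at true z 111, so reported about 61.

>>> arm_command:
  moves: [-1,0,-0.5,15,0,0,0,-1,0,-0.4,25,0,0,0,-1,0,0,25,0,0,0,-1,0,0,20,0,0,0,-1,0,0,10,0,0,0,-1,0,0,8,0,0,0,-1,0,0,0,0,0,0,-1,0,0,0,0,0,0]

```text
time_s: 13.72
tcp_pos: [448.9, -318.4, 63.1]
orientation: [-180.0, -0.0, 0.1]
contact_force: [-1.1, -0.7, -0.6]
grip_width: 1.001
```

>>> arm_command:
  moves: [1,0,0,0,0,0,0,1,0,0,0,0,0,0,1,0,0,0,0,0,0,1,0,0,0,0,0,0,1,0,0,0,0,0,0,1,0,0,0,0,0,0,1,0,0,0,0,0,0,1,0,0,0,0,0,0]

```text
time_s: 14.38
tcp_pos: [448.6, -319.1, 63.3]
orientation: [180.0, -0.0, -0.0]
contact_force: [-0.9, 0.6, 5.9]
grip_width: 0.292
```

>>> arm_command:
  moves: [1,0,0,0,0,0,0,1,0,0,-5,0,0,0,1,0,0,-10,0,0,0,1,0,0,-15,0,0,0,1,0,0,-20,0,0,0,1,0,0,-20,0,0,0,1,0,0,-20,0,0,0,1,0,0,-10,0,0,0,1,0,0,0,0,0,0,1,0,0,0,0,0,0,1,0,0,0,0,0,0]

```text
time_s: 15.3
tcp_pos: [447.5, -318.3, 161.7]
orientation: [-179.9, 0.1, 0.0]
contact_force: [1.3, -0.3, -1.7]
grip_width: 0.288
```

```bash
python3 - <<'E'
from h import *
c=snap('scene'); t=snap('top'); s=env.state(); T=s['tcp_pos']; print(T,s['contact_force'],s['grip_width'],s['orientation'])
a=c['image'][100:280,400:560]; cv2.imwrite('pics/c6.png',cv2.resize(a,None,fx=3.3,fy=3.3,interpolation=cv2.INTER_CUBIC))
# projected expected tip & axis
f=240/np.tan(np.radians(float(c['fovy'])/2))
def proj(p): q=rot(c).T@(np.array(p)-c['position']); return q[0]/q[2]*f+c['cx'],q[1]/q[2]*f+c['cy'],q[2]
zt=T[2]+30.5
for d in (0,17,57,80): print(d,proj([T[0],T[1],zt+19-36-d+17-0]) )
P=cloud(c)
for v in range(180,260,3):
    k=[(u,P[v,u]) for u in range(420,540) if c['z_map'][v,u]>0 and np.hypot(P[v,u,0]-T[0],P[v,u,1]-T[1])<20 and P[v,u,2]>78]
    if k: us=[x[0] for x in k]; q=np.array([x[1] for x in k]); print(v,us[0],us[-1],q.mean(0))
E
```

```text
[ 447.41 -318.28  161.38] [ 0.49  0.88 -1.15] 0.2853709313439045 [-179.92    0.14    0.01]
0 (np.float64(478.55021210141416), np.float64(183.9208547497081), np.float64(992.3046002362544))
17 (np.float64(476.7247940693032), np.float64(191.03657406599189), np.float64(1003.8678183120081))
57 (np.float64(472.59119843590156), np.float64(207.14987292515076), np.float64(1031.0753902549582))
80 (np.float64(470.31168608236703), np.float64(216.03571156617446), np.float64(1046.7197441221542))
180 477 489 [ 436.82 -314.83  208.46]
183 476 487 [ 436.5  -311.67  203.1 ]
186 471 485 [ 437.93 -308.17  196.86]
189 471 485 [ 442.25 -312.31  185.46]
192 472 484 [ 439.33 -310.19  180.96]
195 472 481 [ 442.16 -312.35  171.09]
198 471 481 [ 442.25 -313.47  163.19]
201 470 480 [ 442.57 -313.2   155.73]
204 469 479 [ 443.11 -313.28  147.9 ]
207 469 478 [ 441.72 -311.96  141.86]
210 472 476 [ 440.41 -314.42  133.86]
213 471 473 [ 444.56 -316.89  122.32]
216 471 472 [ 444.28 -317.43  114.41]
```

View pics/c6.png

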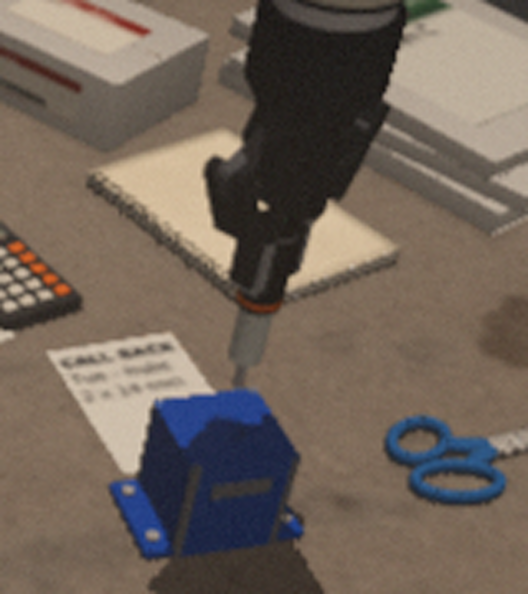

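The probe is held upright and clear of the holder: orange band at crop (258,305), tip end at (240,385), tip z≈111 (predicted 110). I'll move above the spot.

>>> arm_command:
  moves: [1,0,-10,0,0,0,0,1,0,-25,0,0,0,0,1,0,-35,0,0,0,0,1,-1,-35,0,0,0,0,1,-1,-35,0,0,0,0,1,0,-35,0,0,0,0,1,0,-30,0,0,0,0,1,0,-25,0,0,0,0,1,0,-15,0,0,0,0,1,0,0,0,0,0,0,1,0,0,0,0,0,0,1,0,0,0,0,0,0]

```text
time_s: 16.4
tcp_pos: [446.0, -74.4, 162.4]
orientation: [180.0, 0.0, -0.0]
contact_force: [0.2, 0.0, -1.8]
grip_width: 0.286
```

>>> arm_command:
  moves: [1,0,0,10,0,0,0,1,0,0,15,0,0,0,1,0,0,8,0,0,0,1,0,0,5,0,0,0,1,0,0,0,0,0,0,1,0,0,0,0,0,0,1,0,0,0,0,0,0]

```text
time_s: 16.98
tcp_pos: [446.8, -74.2, 125.0]
orientation: [180.0, -0.0, -0.0]
contact_force: [1.0, -0.1, -1.6]
grip_width: 0.292
```

```bash
cat > tip.py <<'E'
from h import *
from scipy.optimize import least_squares
s=env.state(); T=s['tcp_pos']; print(T,s['contact_force'],s['orientation'],s['grip_width'])
cz=T[2]-51.3
for n in('scene','top'):
    c=snap(n); P=cloud(c); hsv=cv2.cvtColor(c['image'],cv2.COLOR_BGR2HSV)
    near=(c['z_map']>0)&(np.hypot(P[...,0]-T[0],P[...,1]-T[1])<16)
    for lo,hi,r in((2,20,3.2),(27,58,10)):
        m=near&(P[...,2]>cz+lo)&(P[...,2]<cz+hi); p=P[m]
        if len(p)<6: print(n,'few',len(p)); continue
        view=T-c['position']; view=view[:2]/np.hypot(*view[:2])
        print(n,lo,hi,len(p),'axis',np.median(p[:,:2],0)+view*r*0.79,'fit',least_squares(lambda a:np.r_[np.hypot(p[:,0]-a[0],p[:,1]-a[1])-r],T[:2],loss='soft_l1').x)
    m=near&(P[...,2]>58); print(n,'lowest',np.sort(P[m][:,2])[:5] if m.any() else 0)
    y=(np.hypot(P[...,0]-456,P[...,1]+89)<40)&(P[...,2]>45)&(P[...,2]<62)&(hsv[...,0]>12)&(hsv[...,0]<35)&(hsv[...,1]>120)
    v,u=np.nonzero(y)
    if len(u): print(n,'spot',len(u),P[y].mean(0),at_z(c,u.mean(),v.mean(),54))
E
cat tip.py >/dev/null; python3 tip.py; python3 - <<'E'
from h import *
a=load('scene')['image']
cv2.imwrite('pics/c7.png',cv2.resize(a[200:330,330:460],None,fx=4.5,fy=4.5,interpolation=cv2.INTER_CUBIC))
E
```

```text
[446.76 -74.21 125.02] [ 1.02 -0.15 -1.65] [179.99  -0.04  -0.03] 0.2920311893032742
scene 2 20 17 axis [445.36 -75.35] fit [445.07 -76.12]
scene 27 58 128 axis [444.57 -74.82] fit [446.01 -75.85]
scene lowest [58.   58.17 58.3  58.46 58.54]
scene spot 27 [443.24 -73.88  55.3 ] [444.04 -74.78  54.  ]
top few 0
top few 0
top lowest [513.63 513.95 513.98 514.64 514.97]
```

View pics/c7.png

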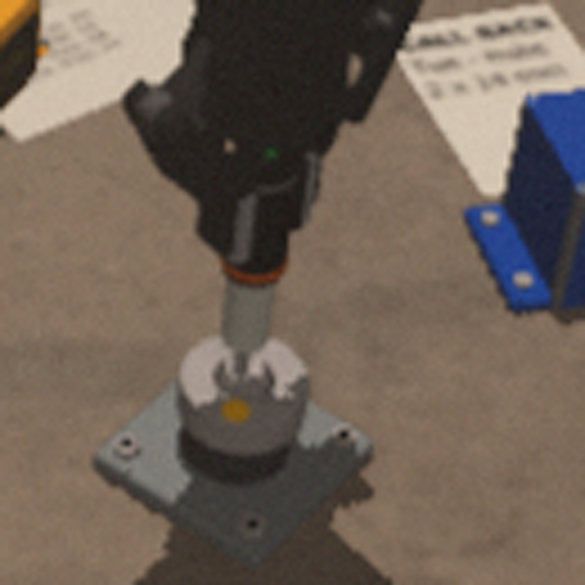

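Tip at about (445.3,-75.4), 20 mm above the ring; spot at (444.1,-74.6), crop (237,411). I'll correct by (-1.3,+0.9), go down 14 and recheck.

>>> arm_command:
  moves: [1,-1.3,-0.9,4,0,0,0,1,0,0,5,0,0,0,1,0,0,3,0,0,0,1,0,0,2,0,0,0,1,0,0,0,0,0,0,1,0,0,0,0,0,0,1,0,0,0,0,0,0]

```text
time_s: 17.67
tcp_pos: [445.2, -73.0, 110.7]
orientation: [-180.0, -0.0, 0.0]
contact_force: [0.3, -0.1, -1.9]
grip_width: 0.295
```

```bash
python3 tip.py; python3 - <<'E'
from h import *
a=load('scene')['image']
cv2.imwrite('pics/c8.png',cv2.resize(a[255:315,355:415],None,fx=9,fy=9,interpolation=cv2.INTER_CUBIC))
E
```

```text
[445.19 -72.96 110.69] [ 0.32 -0.07 -1.91] [-180.     -0.      0.01] 0.2946451313901259
scene 2 20 19 axis [444.26 -73.83] fit [443.47 -74.13]
scene 27 58 128 axis [443.25 -72.72] fit [444.34 -74.54]
scene lowest [58.5  58.61 58.75 58.81 58.86]
scene spot 25 [443.05 -73.76  54.78] [443.53 -74.3   54.  ]
top few 0
top few 0
top lowest [505.03 505.76 505.84 506.03 506.12]
```

View pics/c8.png

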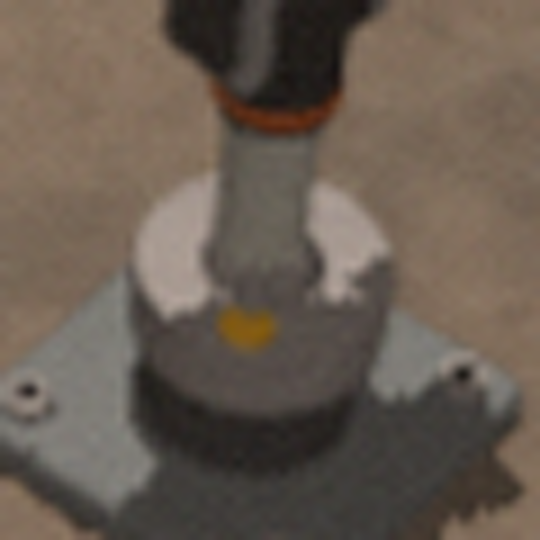

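The tip's end shows as a notch in the upper edge of the spot at crop (245,312), still 5 mm above it. That projects to the spot's centre at (247,327). Next I go down to find contact.

>>> arm_command:
  moves: [1,0,0,2,0,0,0,1,0,0,2,0,0,0,1,0,0,0,0,0,0,1,0,0,0,0,0,0,1,0,0,0,0,0,0]

```text
time_s: 18.18
tcp_pos: [445.1, -73.0, 106.6]
orientation: [-180.0, 0.0, 0.0]
contact_force: [-0.3, -0.5, -1.3]
grip_width: 0.289
```

>>> arm_command:
  moves: [1,0,0,1,0,0,0,1,0,0,0,0,0,0,1,0,0,0,0,0,0,1,0,0,0,0,0,0]

```text
time_s: 18.52
tcp_pos: [445.1, -73.0, 105.7]
orientation: [180.0, 0.0, -0.0]
contact_force: [0.0, 0.3, -1.2]
grip_width: 0.289
```

>>> arm_command:
  moves: [1,0,0,1,0,0,0,1,0,0,0,0,0,0,1,0,0,0,0,0,0,1,0,0,0,0,0,0]

```text
time_s: 18.85
tcp_pos: [445.2, -73.0, 104.8]
orientation: [180.0, -0.0, 0.0]
contact_force: [0.3, 1.1, -0.4]
grip_width: 0.286
```

>>> arm_command:
  moves: [1,0,0,1,0,0,0,1,0,0,0,0,0,0,1,0,0,0,0,0,0,1,0,0,0,0,0,0]

```text
time_s: 19.18
tcp_pos: [445.2, -73.0, 103.7]
orientation: [180.0, -0.0, -0.0]
contact_force: [0.0, 0.4, -0.0]
grip_width: 0.289
```

>>> arm_command:
  moves: [1,0,0,1,0,0,0,1,0,0,1,0,0,0,1,0,0,0,0,0,0,1,0,0,0,0,0,0,1,0,0,0,0,0,0]

```text
time_s: 19.6
tcp_pos: [445.2, -73.0, 101.7]
orientation: [180.0, -0.0, 0.0]
contact_force: [0.2, 0.2, 1.8]
grip_width: 0.29
```

>>> arm_command:
  moves: [1,0,0,1,0,0,0,1,0,0,1,0,0,0,1,0,0,0,0,0,0,1,0,0,0,0,0,0,1,0,0,0,0,0,0]

```text
time_s: 20.02
tcp_pos: [445.2, -73.0, 99.7]
orientation: [180.0, -0.0, 0.0]
contact_force: [0.3, 0.3, 2.4]
grip_width: 0.287
```

```bash
python3 - <<'E'
from h import *
F=[];Z=[]
for i in range(10): env.camera('top'); s=env.state(); F.append(s['contact_force']); Z.append(s['tcp_pos'])
print(np.mean(F,0),np.std(F,0),np.mean(Z,0),s['grip_width'])
E
python3 tip.py
python3 - <<'E'
from h import *
a=load('scene')['image']
cv2.imwrite('pics/c9.png',cv2.resize(a[255:315,355:415],None,fx=9,fy=9,interpolation=cv2.INTER_CUBIC))
E
```

```text
[ 0.06 -0.18  2.35] [0.56 0.45 0.39] [445.18 -73.    99.73] 0.28784573356818527
[445.18 -73.02  99.73] [ 0.3  -0.35  2.73] [180.    -0.01  -0.  ] 0.28784573356818527
scene 2 20 114 axis [445.71 -74.42] fit [444.33 -73.45]
scene 27 58 125 axis [442.89 -73.45] fit [444.34 -74.61]
scene lowest [58.08 59.29 59.84 59.86 60.7 ]
scene spot 18 [442.44 -72.65  55.27] [443.21 -73.53  54.  ]
top few 0
top few 0
top lowest [495.41 495.97 496.49 496.54 497.47]
```

View pics/c9.png

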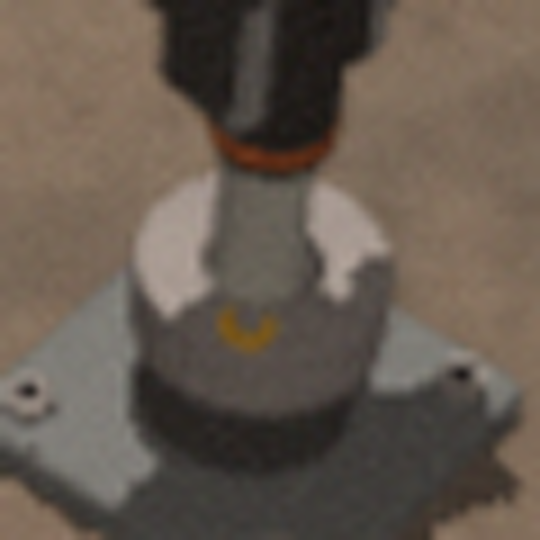

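The picture shows a U-shaped rim of yellow around the tip at crop (248,325), so the tip is on the middle of the spot. The force is up by 4.1 N, meaning about 5.3 mm pushed in, and the position gives the same. A small further push takes it to 6 mm.

>>> arm_command:
  moves: [1,0,0,0.7,0,0,0,1,0,0,0,0,0,0,1,0,0,0,0,0,0,1,0,0,0,0,0,0,1,0,0,0,0,0,0,1,0,0,0,0,0,0]

```text
time_s: 21.12
tcp_pos: [445.1, -73.0, 99.0]
orientation: [180.0, -0.0, 0.0]
contact_force: [0.7, -0.0, 3.4]
grip_width: 0.29
```

```bash
python3 - <<'E'
from h import *
F=[];Z=[]
for i in range(12): c=env.camera('scene'); s=env.state(); F.append(s['contact_force']); Z.append(s['tcp_pos'])
F=np.mean(F,0); print(F,np.mean(Z,0),s['orientation'],s['grip_width'],s['time_s'],'push-in',(F[2]+1.8-1.5)/.5)
P=cloud(c); m=(c['z_map']>0)&(np.hypot(P[...,0]-456,P[...,1]+89)<32)&(P[...,2]>49)&(P[...,2]<58); print('ring top',np.median(P[m][:,2]))
hsv=cv2.cvtColor(c['image'],cv2.COLOR_BGR2HSV); o=(c['z_map']>0)&(np.hypot(P[...,0]-445,P[...,1]+74)<20)&(hsv[...,0]<12)&(hsv[...,1]>120)&(P[...,2]>90); print('band z',P[o][:,2].mean(),o.sum())
if 4.5<(F[2]+.3)/.5<7.5: print(env.close_job())
E
```

```text
[ 0.39 -0.15  2.7 ] [445.13 -73.    99.  ] [180.  -0.   0.] 0.29149474304135925 21.7167 push-in 5.991321484279776
ring top 54.284659807923674
band z 116.96529120268401 37
the job is handed in; nothing more can be done
None
```

I put the yellow-spotted steel ring on the shaft, spot up and down on the seat, and let go. I then took the probe from the blue holder and handed the job in at 21.7 s with its tip pressed on the spot. The spare ring was never touched.

**Last checks**
- **Ring:** its top face measured z 54.3 (54 expected when seated).
- **Tip position:** the last picture viewed showed yellow around the tip near the middle of the spot. That was before the final 0.7 mm straight push; I did not view one after it. The probe was upright to within 0.1° by the arm's reading.
- **Push-in:** the average force rise of 4.5 N means about 6.0 mm, half-way. The travel since contact, about 6 mm, agrees.

**What failed or disagreed**
- **TCP height:** the arm reported its TCP about 31 mm lower than the depth images and contacts showed, while x and y agreed. Because of this, the first grasp closed in the air above the ring without moving it. I corrected for the offset from then on.
- **Camera view:** the arm blocked the top camera at the end, so the final tip position comes from the scene camera alone, good to about 1–2 mm.
- **Force noise:** single force readings varied by about 0.5 N, so I averaged them.

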